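# Set up a gravity filtration: beaker under the ring, funnel stem-first into it

## Task

Set up for a filtration: slide the empty glass beaker along the bench, without lifting it, until it stands under the ring of the rod stand; then take the white long-stemmed funnel out of the wooden rack and lower it stem first through the ring until its cone sits fully down in it, upright, with the end of the stem inside the beaker. Keep hold of the funnel until its stem is well through the ring, and leave the blue powder funnel and everything else on the bench where it is.

Things in the scene. Friction and masses are not known exactly. Their poses are not given: they have to be found in the camera images.
- funnel: white plastic filter funnel, 125 mm tall, 45 g, open on top. From below: stem 10 mm across, 0 to 70 mm; 60 degree cone 10 to 60 mm across, 70 to 113 mm; upright lip 60 mm outside, 113 to 125 mm, wall 3 mm. Origin: centre of the stem's lower end; z up its axis. Starts upright in one of the rack's holes, lip top about 34 mm above the rack's board; lifts straight out
- funnel_rim (a point): centre of the white funnel's mouth, at the top of the lip, 125 mm above its stem's end; same axes as the funnel
- stand: rod stand fixed to the bench. Origin: on the bench below the ring's axis; z up; x points from the ring to the rod. Rod 12 mm thick, 300 mm tall, 125 mm from the ring's axis along +x, foot 56 mm across; a grey clamp block 36 x 26 x 42 mm on the rod, 170 mm up; a 9 mm bar joins the ring to it
- ring (a point): centre of the fixed, level steel ring, 170 mm above the bench; 8 mm round bar, 36 mm inside and 52 mm outside diameter. With the funnel seated the stem's end hangs 91 mm below this point (79 mm above the bench, 16 mm below the beaker's rim) and the lip's top is 34 mm above it
- beaker: the empty glass beaker, 70 mm outside diameter, 95 mm tall, wall 3 mm, with a small spout that stands 6 mm out at the rim; about 130 g. Origin: centre of its underside; z up. It stands on the bare bench on the other side of the stand from the rack (-y side)
- rack: beech funnel rack, fixed: a board 88 x 210 mm, 12 mm thick, its top 112 mm above the bench, on two end panels. Origin: on the bench under its centre; y along its length. Two holes 32 mm across at y = +50 and -50 mm: the white funnel hangs in one, the blue one in the other
- powder_funnel: the blue powder funnel, 64 mm across, short wide stem (18 mm across, 26 mm long), 76 mm tall; not wanted, it stays in the rack's other hole, its lip about 36 mm above the board. Origin: centre of its stem's lower end
- wash_blue: wash bottle with blue cap and bent spout, 66 mm across, 195 mm tall; leave alone. Origin: centre of its underside
- flask: stoppered conical flask with some blue in it, 84 mm across, 134 mm tall; leave alone. Origin: centre of its underside
- paper_box: flat round box of filter papers, 112 mm across, 24 mm tall; leave alone. Origin: centre of its underside
- petri: closed petri dish, 91 mm across, 16 mm tall; leave alone. Origin: centre of its underside
Things that resemble listed ones, but are neither listed nor needed, are in the scene too. What is shaped like the funnel but orange or yellow is not meant.

How it is judged:
On the way, in this order (a step that is already met when the one before it is completed fails the run):
1. the beaker stands upright on the bench under the ring (its axis within 26 mm of the ring's) (horizontal distance between beaker and ring below 0.026 m and angle between beaker's own z axis and vertical below 0.05 rad and height (world z) of beaker below 0.005 m), for 0.2 s.
2. the stem is 30 mm or more down through the ring while the fingers still hold the funnel (z of funnel in the frame of ring below -0.03 m and horizontal distance between funnel and ring below 0.018 m and contact force between funnel and the fingers above 0.5 N).
At the end, for the whole second after the job is handed in: the white funnel rests in the ring: stem end 87 to 97 mm below the ring and within 15 mm of its axis, mouth within 10 mm of it, upright within 8 degrees; the stem ends inside the beaker (within 28 mm of its axis), which stands upright on the bench; both at rest and let go (z of funnel in the frame of ring between -0.097 and -0.087 m and horizontal distance between funnel_rim and ring below 0.01 m and horizontal distance between funnel and ring below 0.015 m and angle between funnel's own z axis and vertical below 0.14 rad and horizontal distance between funnel and beaker below 0.028 m and angle between beaker's own z axis and vertical below 0.05 rad and height (world z) of beaker below 0.005 m and linear speed of each of funnel, beaker below 0.03 m/s); the robot touches nothing.
It fails at once if the beaker is lifted more than 20 mm off the bench or tipped by more than 20 degrees (height (world z) of beaker above 0.02 m or angle between beaker's own z axis and vertical above 0.35 rad).
It fails at once if the blue powder funnel, the wash bottle, the flask, the paper box or the petri dish is shifted by more than 30 mm (distance of any of powder_funnel, wash_blue, flask, paper_box, petri from where it was at the start of the episode above 0.03 m).
It also fails if it takes over 72 s, if anything falls off the work surface, if the arm or the gripper's body presses on something with over 40 N, if the wrist force passes 120 N, or if a joint passes its speed limit or range.

## Robot

A 6-joint arm with a two-finger parallel gripper is mounted at the origin on the work surface. World frame = base frame: x ahead of the robot, y to its left, z up, the work surface at z = 0. Lengths are in m, angles in rad, forces in N, time in s.
With the tool pointing down it reaches from about 0.35 to 0.775 m from the base axis. Payload 7.3 kg.
Tool frame: the origin (TCP) lies on the centre line of the jaws, within the pads' length; the fingertips stand 25 mm ahead of it and the grasp point (between the pads) lies 6 mm ahead of it; z points along the fingers, y is the direction in which the jaws open and shut (so a half turn about z gives the same grasp; the last joint's range is limited). The gripper opens to 92 mm and grips with 3 to 60 N. Pads are 19 mm wide; open, the fingers measure 130 mm over their backs; the gripper's body (75 mm by 190 mm) begins 47 mm behind the grasp point.
Start: joints at [-1.445, 0.342, 1.524, -0, 1.275, -0.146], TCP at [0.141, -0.506, 0.252] pointing down, gripper open.
Joint ranges: [-2.53, 2.53], [-0.77, 2.02], [0.04, 2.7], [-1, 4.14], [0.28, 2.66], [-3.11, 3.11]. Speed limits (rad/s): [2.57, 2.57, 3.14, 3.14, 3.14, 3.14].

## Interface

Orientations are given as [roll, pitch, yaw] about the fixed x, y, z axes, in that order (R = Rz(yaw) Ry(pitch) Rx(roll)).
In Python, from cell import telemetry, read_camera, workorder gives the robot as it stands.
- The arm moves only by the shell command python3 -m creep 'ROWS' [FORCE]. ROWS is JSON, one flat list of numbers, 5 for each row, row after row: the opening, from 0 (shut) to 1 (fully open), then the shift along the world's x, y, z in m, then the turn about the world's z in rad. A call has 1 to 12 rows; each row shifts and turns the pose as measured when the row begins; what a row does not reach is not made up. A row lasts 1/8 s, in which the tool goes at most 62.5 mm and 10.7 degrees, less where a joint would pass 70% of its speed; a pose out of reach is approached as far as the arm can. A call is refused whole if a number of a shift passes 0.0625 or a number of a turn 0.188, either way. A call with a gripper value outside its range is refused whole. The fingers move at their own pace and stop on an object; FORCE is the grip in N (left out, the last holds). Time passes only in rows, so rows that do not move let the fingers close. It gives the time, the measured TCP pose, the force and the opening at its end, in the units of the state.
- telemetry.observe(): the state, without advancing time (a new reading comes with each control period).
- read_camera(name): name is "side" or "top" or "wrist"; returns a dict with "image" (420x560x3 uint8, red, green, blue), "fovy" (degrees; the focal length in pixels is half the picture's height over the tangent of half this angle, whatever the lens; pixels are square), "cx", "cy" (the principal point, pixels), "R" (3x3) and "t" (3): a world point X has camera coordinates R X + t. Camera axes: x right, y down, z forward; pixel columns grow to the right and rows downward; lengths in m; the calibration is good to about 2 mm. A picture is of the moment at which its call begins. There is no depth.
- workorder.hand_in(): hands the job in, once; it reports no verdict.
The state is a dict: "time": time; "qpos": joint angles; "qvel": joint speeds; "joint_efforts": joint torques, N m; "tool_pos": TCP position; "tool_rot": TCP orientation; "contact_force": force on the tool from outside, world axes, zero at the start; "torque": the same for the moment, N m; "opening": finger opening in m.
Only numpy, scipy, OpenCV 4.12 (cv2) and the standard library are available. Lean on these libraries where they do the work, as an engineer would, in place of code of your own. Each camera call takes 0.05 s, during which the arm holds its last target.

## Working session

There is one attempt and no reset: what is moved stays moved. The work goes in short steps, Python scripts to look and compute and a shell command to move; the robot and the scene stay as the last step left them, time stands still between calls to the robot, and variables do not carry over. Pictures are saved under pics/ and viewed, and the job is handed in when it is done.

```bash
mkdir -p pics
cat > h.py <<'E'
import numpy as np, cv2, pickle
from cell import telemetry, read_camera, workorder
def snap(n,tag):
    c=read_camera(n); cv2.imwrite(f'pics/{tag}.png',c['image'][:,:,::-1]); pickle.dump(c,open(f'pics/{tag}.pkl','wb')); return c
def load(tag): return pickle.load(open(f'pics/{tag}.pkl','rb'))
def ray(c,u,v):
    f=210/np.tan(np.radians(c['fovy'])/2); R=np.array(c['R']);t=np.array(c['t'])
    return -R.T@t, R.T@np.array([(u-c['cx'])/f,(v-c['cy'])/f,1])
def atz(c,u,v,z):
    o,d=ray(c,u,v); return o+d*(z-o[2])/d[2]
def proj(c,X):
    f=210/np.tan(np.radians(c['fovy'])/2); p=np.array(c['R'])@np.array(X)+np.array(c['t'])
    return p[:2]/p[2]*f+[c['cx'],c['cy']]
def tri(rs):
    A=0;b=0
    for o,d in rs:
        d=d/np.linalg.norm(d);P=np.eye(3)-np.outer(d,d);A=A+P;b=b+P@o
    return np.linalg.solve(A,b)
E
python3 - <<'E'
from h import *
for n in ['side','top','wrist']:
    c=snap(n,n+'0'); print(n,c['fovy'],c['cx'],c['cy'],ray(c,c['cx'],c['cy']))
print(telemetry.observe())
E
```

```text
side 51.31948519681634 277.16984202125695 211.13650019709843 (array([0.29642646, 0.87321945, 0.85524789]), array([ 0.2093397 , -0.71448809, -0.66759543]))
top 57.31284131058189 272.6265548740265 208.9327130524892 (array([0.35871479, 0.08823566, 1.09345898]), array([ 0.18963311, -0.0205299 , -0.98164036]))
wrist 59.011498897829135 277.9089833588424 207.18488426851707 (array([ 0.22035563, -0.48266163,  0.38474409]), array([-0.29414332, -0.07954392, -0.95244552]))
{'time': 0.15, 'qpos': array([-1.44498994e+00,  3.42572809e-01,  1.52480492e+00, -2.23295976e-05,
        1.27539492e+00, -1.45991436e-01]), 'qvel': array([ 0.00073233, -0.00166757, -0.00114727, -0.00151218, -0.00120552,
       -0.00094239]), 'joint_efforts': array([ 5.48241460e-04, -4.31470585e+01, -2.44353586e+01,  7.17340177e-02,
        5.36907697e-02, -8.98857411e-05]), 'tool_pos': array([ 0.1409277 , -0.50544167,  0.25119678]), 'tool_rot': array([-3.14042210e+00, -1.50530635e-04,  2.71804248e-01]), 'contact_force': array([ 0.02690568, -0.1661112 ,  0.35425834]), 'torque': array([ 0.01030285,  0.02511758, -0.00526256]), 'opening': 0.09199296351811574}
```

View pics/side0.png

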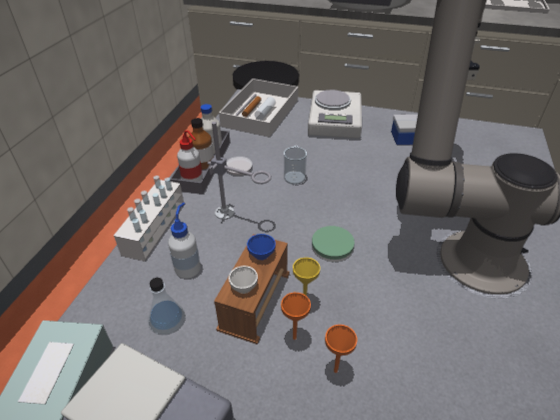

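View pics/top0.png

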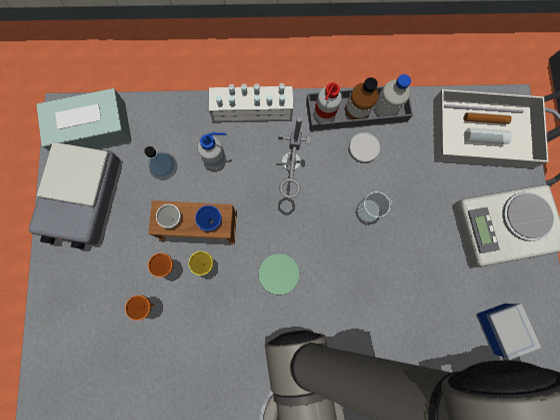

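View pics/wrist0.png

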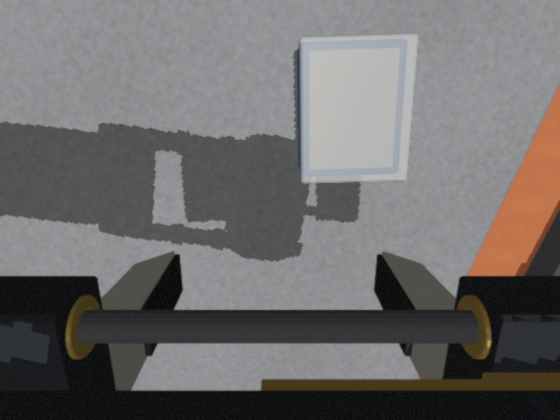

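Run:
```python
from h import *
def crop(tag,x,y,w,h,s):
    im=cv2.imread(f'pics/{tag}.png')[y:y+h,x:x+w]; return cv2.resize(im,None,fx=s,fy=s,interpolation=cv2.INTER_CUBIC)
cv2.imwrite('pics/a.png',crop('top0',270,110,130,120,6))
cv2.imwrite('pics/b.png',crop('top0',140,180,130,80,6))
cv2.imwrite('pics/c.png',crop('side0',200,110,130,130,4.6))
cv2.imwrite('pics/d.png',crop('side0',210,220,100,110,5))
```

```text
(no output)
```

View pics/a.png

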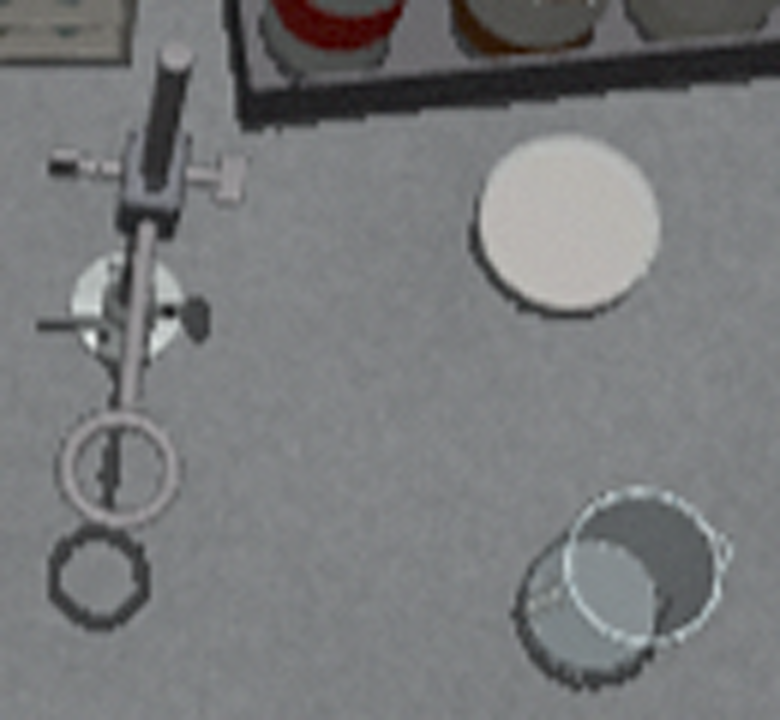

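View pics/b.png

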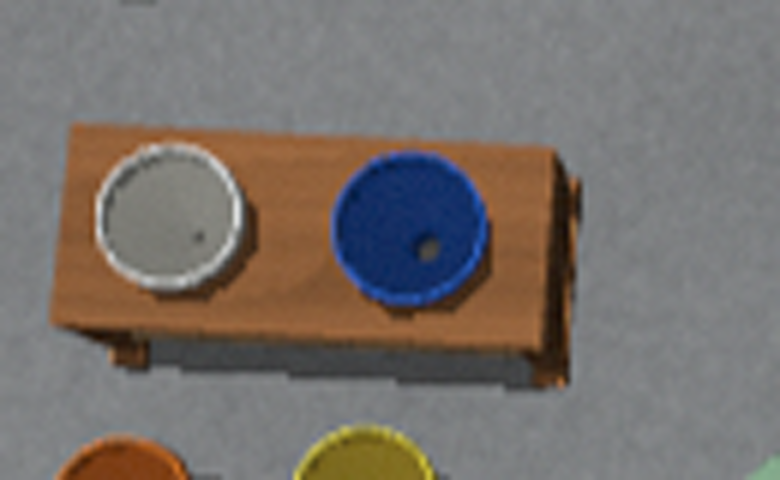

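View pics/c.png

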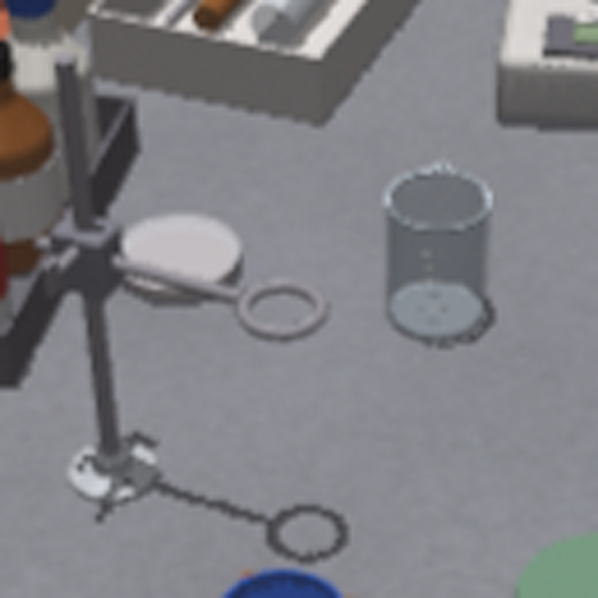

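View pics/d.png

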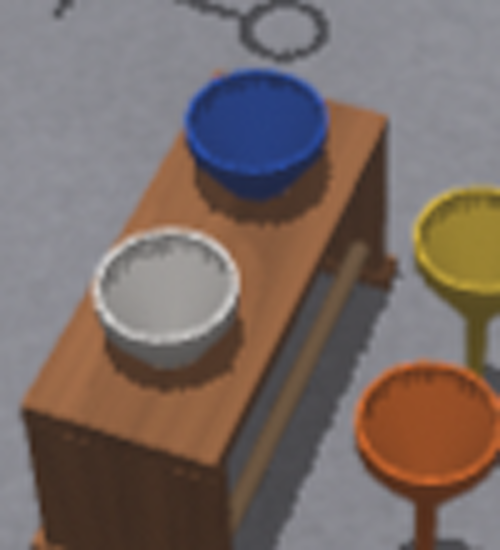

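Run:
```python
from h import *
t=load('top0');s=load('side0')
for n,a,b,z in [('ring',(289.4,187.4),(261.1,176.8),.17),('brim',(376.8,203.8),(295,152.9),.095),('bbot',(368,211.3),(294.6,176.8),0.002),('fun',(167.9,215.8),(243,277),.146),('blue',(207.9,217.6),(261,244.3),.148)]:
    print(n,tri([ray(t,*a),ray(s,*b)]).round(4),atz(t,*a,z).round(4),atz(s,*b,z).round(4))
# bar direction: near ring edge & at clamp in top crop
def tc(x,y): return (270+x/6-.4,110+y/6-.4)
for p in [(130,400),(145,225),(176,55)]: print(atz(t,*tc(*p),.17 if p[1]>60 else .3))
print('spout',atz(t,*tc(727,552),.093))
for p in [(72,125),(556,150),(540,348),(52,322)]: print('rack',atz(t,140+p[0]/6-.4,180+p[1]/6-.4,.112))
for n,p in [('petri',(364,147)),('green',(278,274)),('yel',(201,264)),('wash',(210,153)),('flask',(162,165))]: print(n,atz(t,*p,.02))
```

```text
ring [0.5885 0.0257 0.1717] [0.5903 0.0258 0.17  ] [0.5877 0.0238 0.17  ]
brim [ 0.5569 -0.2104  0.0959] [ 0.5581 -0.2106  0.095 ] [ 0.5561 -0.2116  0.095 ]
bbot [ 0.5549 -0.2103  0.0044] [ 0.5552 -0.211   0.002 ] [ 0.5558 -0.2134  0.002 ]
fun [0.5311 0.3301 0.1451] [0.5313 0.3299 0.146 ] [0.5305 0.3308 0.146 ]
blue [0.5236 0.2305 0.1455] [0.5237 0.2302 0.148 ] [0.5223 0.2328 0.148 ]
[0.61871994 0.02005111 0.17      ]
[0.69490314 0.01076177 0.17      ]
[0.71297285 0.00763155 0.3       ]
spout [ 0.5635417  -0.24921299  0.093     ]
rack [0.57919196 0.38168114 0.112     ]
rack [0.5625937  0.17241561 0.112     ]
rack [0.47651272 0.18006061 0.112     ]
rack [0.49341134 0.38758362 0.112     ]
petri [ 0.74484621 -0.20908     0.02      ]
green [0.38311389 0.05637846 0.02      ]
yel [0.41654137 0.26808958 0.02      ]
wash [0.73728337 0.2437411  0.02      ]
flask [0.70419875 0.38236601 0.02      ]
```

```bash
python3 -m creep '[1,0.034,0.024,0,-0.145, 1,0.034,0.024,0,-0.145, 1,0.034,0.024,0,-0.145, 1,0.034,0.024,0,-0.145, 1,0.034,0.024,0,-0.145, 1,0.034,0.024,0,-0.145, 1,0.034,0.024,0,-0.145, 1,0.034,0.024,0,-0.145, 1,0.034,0.024,0,-0.145, 1,0.034,0.024,0,-0.145, 1,0.034,0.024,0,-0.145, 1,0.034,0.024,0,-0.145]' 8; python3 -c "
from h import *
print(telemetry.observe()['qpos'])"
```

```text
time: 1.65
tool_pos: [0.5577, -0.2076, 0.2479]
tool_rot: [-3.14, 0.004, -1.532]
contact_force: [-0.5, -1.1, 0.3]
opening: 0.0916
[-0.48716601  0.47448865  1.32749851  0.00420079  1.34007281  2.61417797]
```

Run:
```python
from h import *
c=snap('wrist','wrist1'); o=telemetry.observe(); print(o['tool_pos'],o['tool_rot'],o['contact_force'])
for X in [(0.556,-.211,.095),(0.556,-.211,0)]: print(proj(c,X))
```

```text
[ 0.56098372 -0.20434308  0.24755503] [-3.1373321   0.00570234 -1.5363028 ] [ 0.22349057  3.06593959 -0.26657662]
[279.81731689 191.00278063]
[279.49700092 166.60353992]
```

View pics/wrist1.png

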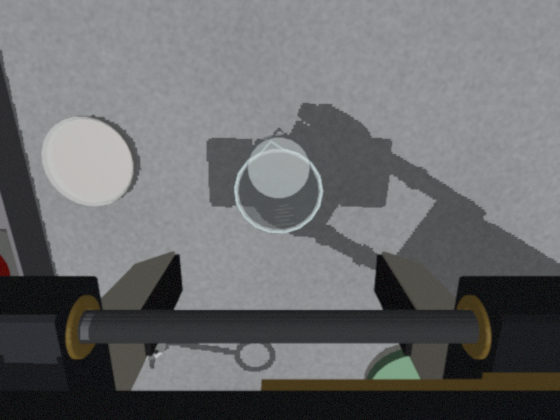

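```bash
python3 -m creep '[1,-0.005,-0.007,-0.02,0, 1,0,0,-0.03,0, 1,0,0,-0.03,0, 1,0,0,0,0]'; python3 -m creep '[1,0,0,0,0]'
```

```text
time: 2.2
tool_pos: [0.5563, -0.2097, 0.1643]
tool_rot: [-3.139, 0.007, -1.531]
contact_force: [-0.6, 0.2, -0.3]
opening: 0.0919
time: 2.33
tool_pos: [0.5568, -0.21, 0.1653]
tool_rot: [-3.138, 0.006, -1.531]
contact_force: [0.4, 0.1, 0.3]
opening: 0.0918
```

```bash
python3 -m creep '[1,-0.001,-0.001,-0.03,0, 1,0,0,-0.03,0, 1,0,0,-0.025,0, 1,0,0,-0.012,0, 1,0,0,0,0, 0.7,0,0,0,0, 0.6,0,0,0,0, 0.6,0,0,0,0, 0.6,0,0,0,0]' 8
```

```text
time: 3.45
tool_pos: [0.5613, -0.2144, 0.0772]
tool_rot: [-3.121, -0.004, -1.53]
contact_force: [-0.0, -0.3, -0.7]
opening: 0.0718
```

```bash
python3 -m creep '[0.6,0,0,0,0]'
python3 - <<'E'
from h import *
c=snap('wrist','wrist2'); c=snap('side','side2')
im=c['image'][100:260,200:400,::-1]; cv2.imwrite('pics/s2.png',cv2.resize(im,None,fx=4,fy=3.7))
E
```

```text
time: 3.58
tool_pos: [0.5613, -0.2144, 0.0772]
tool_rot: [-3.121, -0.004, -1.53]
contact_force: [-0.0, 0.7, -1.5]
opening: 0.0721
```

View pics/wrist2.png

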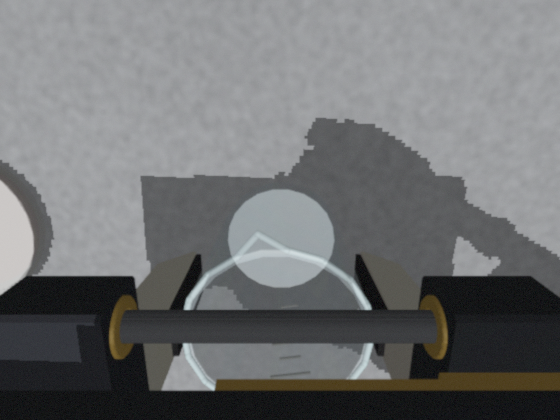

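View pics/s2.png

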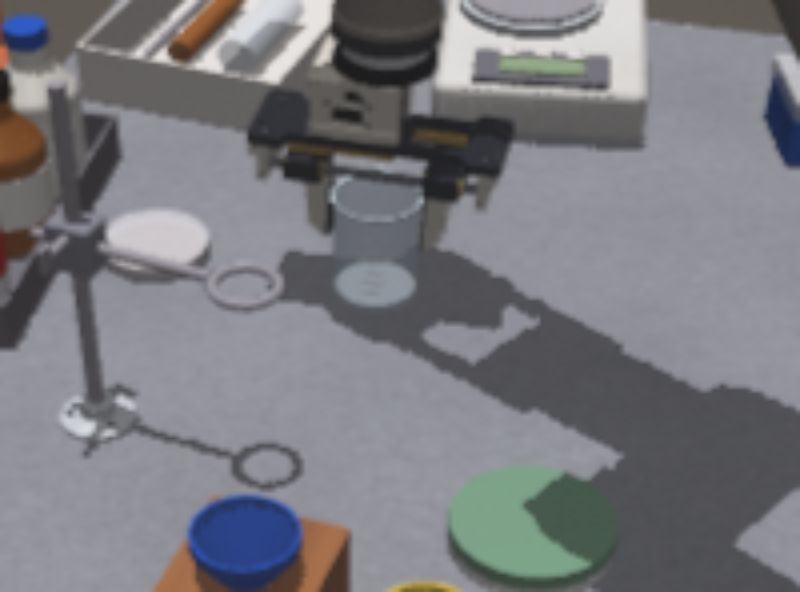

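```bash
python3 -m creep '[0.6,0,0,0,0.15, 0.6,0,0,0,0.15, 0.6,0,0,0,0.15, 0.6,0,0,0,0.15, 0.6,0,0,0,0.15, 0.6,0,0,0,0.1, 0.6,0,0,0,0]' 12;  python3 - <<'E'
from h import *
c=snap('wrist','wrist3')
E
```

```text
time: 4.55
tool_pos: [0.561, -0.2142, 0.0765]
tool_rot: [-3.122, -0.003, -0.653]
contact_force: [0.6, 0.4, -0.0]
opening: 0.0718
```

View pics/wrist3.png

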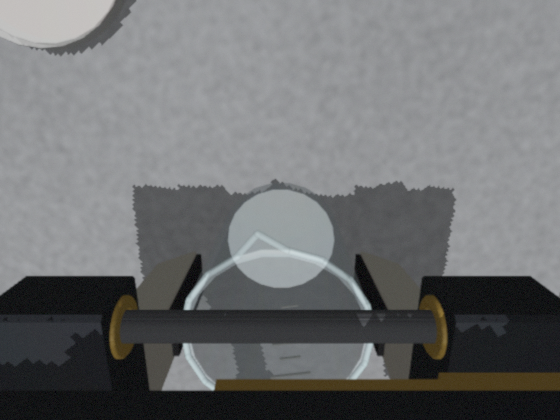

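```bash
python3 -m creep '[1,0,0,0,0, 1,0,0,0,0, 1,0,0,0,-0.17, 1,0,0,0,-0.17, 1,0,0,0,-0.17, 1,0,0,0,-0.17, 1,0,0,0,-0.17, 1,0,0,0,0]';  python3 - <<'E'
from h import *
c=snap('wrist','wrist4')
E
```

```text
time: 5.6
tool_pos: [0.5613, -0.2144, 0.0771]
tool_rot: [-3.121, -0.004, -1.537]
contact_force: [-0.0, 0.2, -0.1]
opening: 0.0918
```

View pics/wrist4.png

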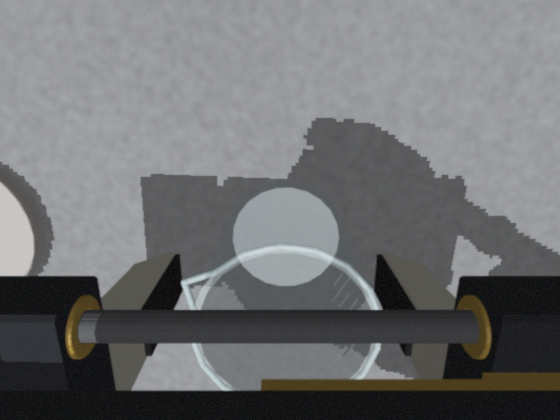

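```bash
python3 -m creep '[0.6,0,0,0,0, 0.6,0,0,0,0, 0.6,0,0,0,0, 0.6,0.003,0.015,0,0, 0.6,0.003,0.018,0,0, 0.6,0.003,0.018,0,0, 0.6,0.003,0.018,0,0, 0.6,0,0,0,0]' 10;  python3 - <<'E'
from h import *
c=snap('wrist','wrist5')
E
```

```text
time: 6.65
tool_pos: [0.5745, -0.1417, 0.0787]
tool_rot: [-3.119, -0.006, -1.528]
contact_force: [0.4, 0.4, 0.8]
opening: 0.0695
```

View pics/wrist5.png

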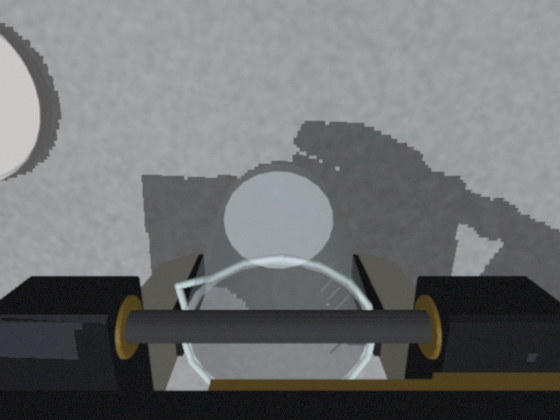

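```bash
python3 -m creep '[0.8,0,0,0,0, 0.85,0,0,0,0]' 10;  python3 - <<'E'
from h import *
c=snap('wrist','wrist6'); c=snap('side','side6')
im=c['image'][80:240,180:380,::-1]; cv2.imwrite('pics/s6.png',cv2.resize(im,None,fx=4,fy=3.7))
E
```

```text
time: 6.95
tool_pos: [0.5742, -0.1428, 0.0782]
tool_rot: [-3.12, -0.006, -1.529]
contact_force: [-0.2, 0.1, 0.3]
opening: 0.0769
```

View pics/wrist6.png

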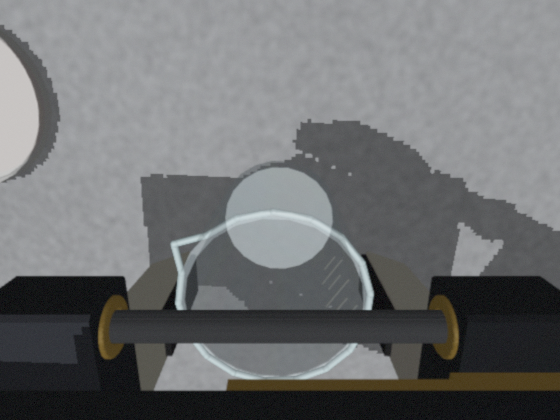

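View pics/s6.png

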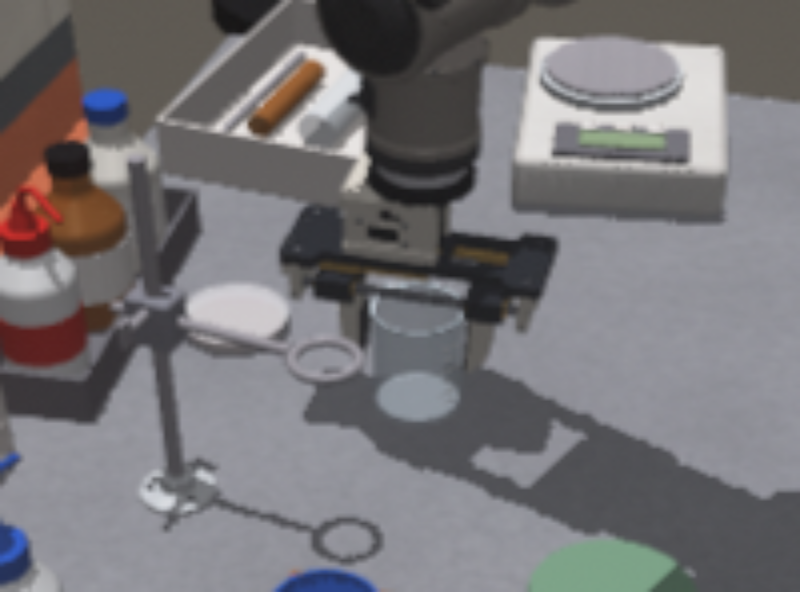

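Run:
```python
from h import *
c=load('wrist6'); print(atz(c,279,217,.003), atz(c,274,294,.095))
s=load('side6')
print(atz(s,180+418/4-.4,80+398/3.7-.4,.003), atz(s,180+417/4-.4,80+308/3.7-.4,.095), atz(s,180+325/4-.4,80+359/3.7-.4,.17))
```

```text
[ 0.57511192 -0.152267    0.003     ] [ 0.57526566 -0.15473936  0.095     ]
[ 0.57378297 -0.15203418  0.003     ] [ 0.57511558 -0.15232276  0.095     ] [0.58857302 0.02325688 0.17      ]
```

```bash
python3 -m creep '[1,0,-0.01,0,0, 1,0.001,0,-0.008,0, 1,0,0,-0.008,0, 1,0,0,0,0]'
```

```text
time: 7.55
tool_pos: [0.5748, -0.1545, 0.0606]
tool_rot: [-3.12, -0.006, -1.531]
contact_force: [-0.7, -0.2, 0.5]
opening: 0.0918
```

```bash
python3 -m creep '[0.6,0,0,0,0, 0.6,0,0,0,0, 0.6,0,0,0,0, 0.6,0.002,0.008,0,0, 0.6,0.002,0.012,0,0, 0.6,0.002,0.012,0,0, 0.6,0.002,0.012,0,0, 0.6,0,0,0,0]' 30;  python3 - <<'E'
from h import *
c=snap('wrist','wrist7')
E
```

```text
time: 8.55
tool_pos: [0.5834, -0.106, 0.0607]
tool_rot: [-3.12, -0.006, -1.529]
contact_force: [-0.5, -0.3, -0.6]
opening: 0.0698
```

View pics/wrist7.png

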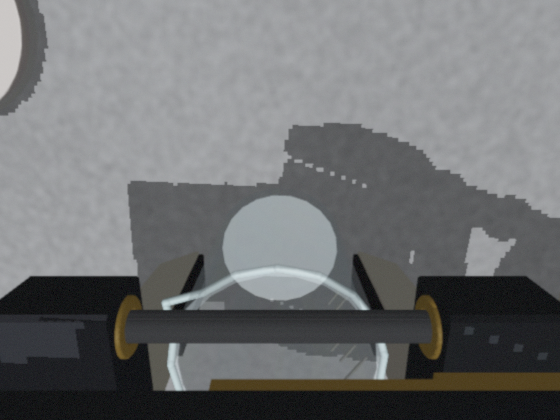

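```bash
python3 -m creep '[0.6,0.002,0.01,0,0, 0.6,0.002,0.012,0,0, 0.6,0.001,0.012,0,0, 0.6,0,0.012,0,0, 0.6,0,0.006,0,0, 0.6,0,0,0,0, 0.8,0,0,0,0, 1,0,0,0,0, 1,0,0,0,0]';  python3 - <<'E'
from h import *
c=snap('wrist','wrist8');c=snap('side','side8')
im=c['image'][80:240,180:380,::-1]; cv2.imwrite('pics/s8.png',cv2.resize(im,None,fx=4,fy=3.7))
E
```

```text
time: 9.72
tool_pos: [0.5888, -0.0517, 0.061]
tool_rot: [-3.12, -0.006, -1.53]
contact_force: [-1.1, -0.2, -0.5]
opening: 0.0886
```

View pics/wrist8.png

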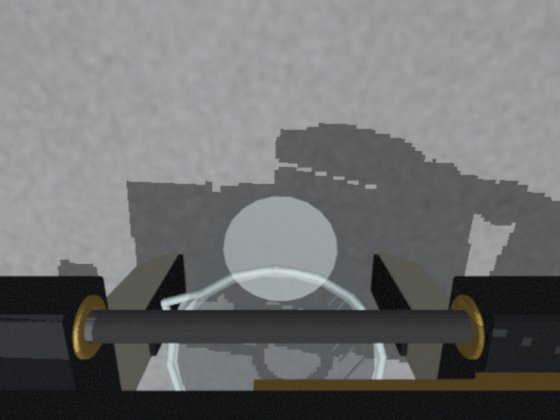

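View pics/s8.png

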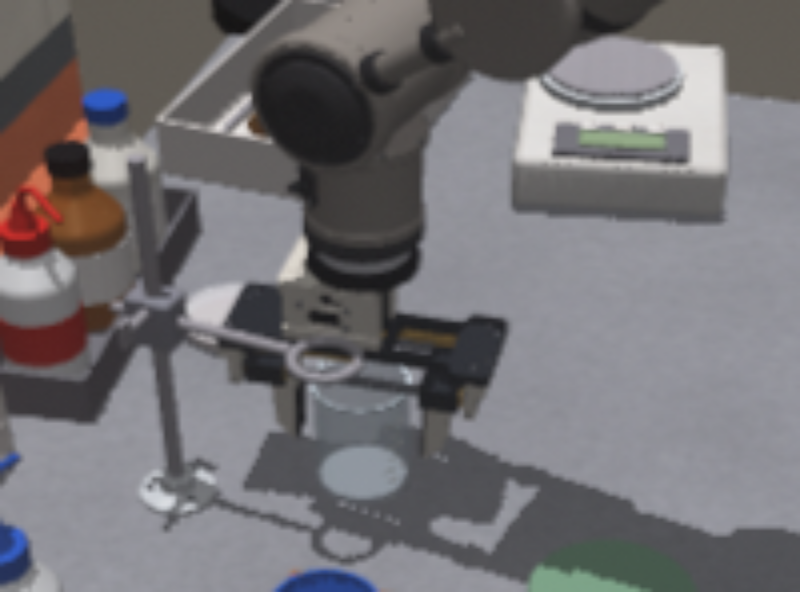

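```bash
python3 -m creep '[1,0,-0.02,0,0, 1,0,-0.025,0,0, 1,0,-0.02,0,0, 0.3,0,0,0,0, 0,0,0,0,0, 0,0,0,0,0, 0,0,0,0,0]' 10;  python3 - <<'E'
from h import *
c=snap('wrist','wrist9');c=snap('side','side9')
im=c['image'][80:240,180:380,::-1]; cv2.imwrite('pics/s9.png',cv2.resize(im,None,fx=4,fy=3.7))
E
```

```text
time: 10.7
tool_pos: [0.5885, -0.121, 0.061]
tool_rot: [-3.12, -0.006, -1.53]
contact_force: [-0.1, -0.8, 0.3]
opening: 0.0562
```

View pics/s9.png

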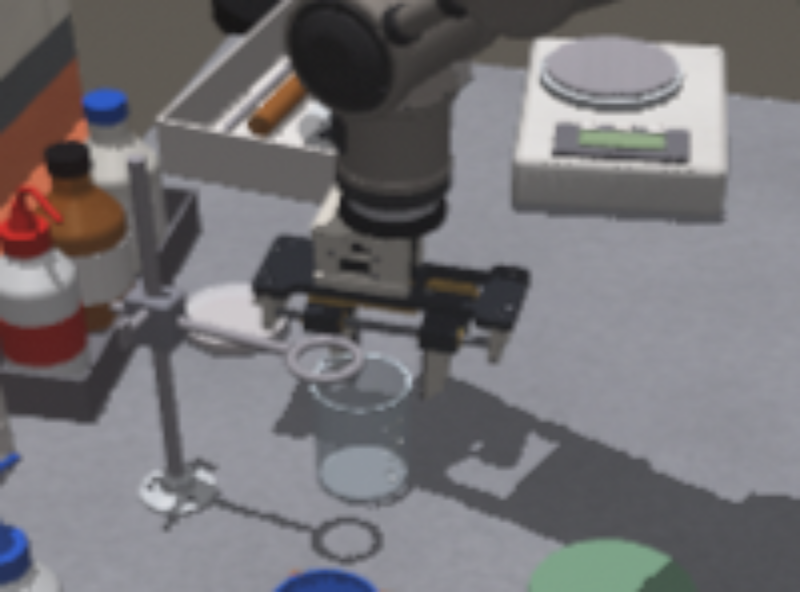

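View pics/wrist9.png

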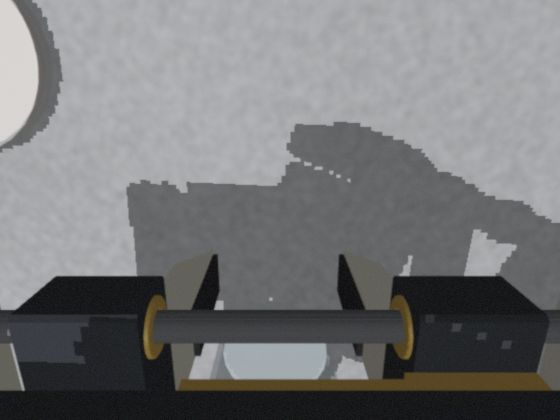

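```bash
python3 -m creep '[0.15,0,0,0,0, 0.15,0,0,0,0, 0.15,0,0,0,0, 0.15,0,0,0,0, 0.15,0.001,0.015,0,0, 0.15,0,0.008,0,0, 0.15,0,0.008,0,0, 0.15,0,0.008,0,0, 0.15,0,0.008,0,0, 0.15,0,0,0,0]' 10;  python3 - <<'E'
from h import *
c=snap('wrist','wrist10');c=snap('side','side10')
im=c['image'][80:240,180:380,::-1]; cv2.imwrite('pics/s10.png',cv2.resize(im,None,fx=4,fy=3.7))
E
```

```text
time: 12.05
tool_pos: [0.5896, -0.0695, 0.061]
tool_rot: [-3.12, -0.006, -1.529]
contact_force: [-0.5, 0.1, -0.9]
opening: 0.0134
```

View pics/s10.png

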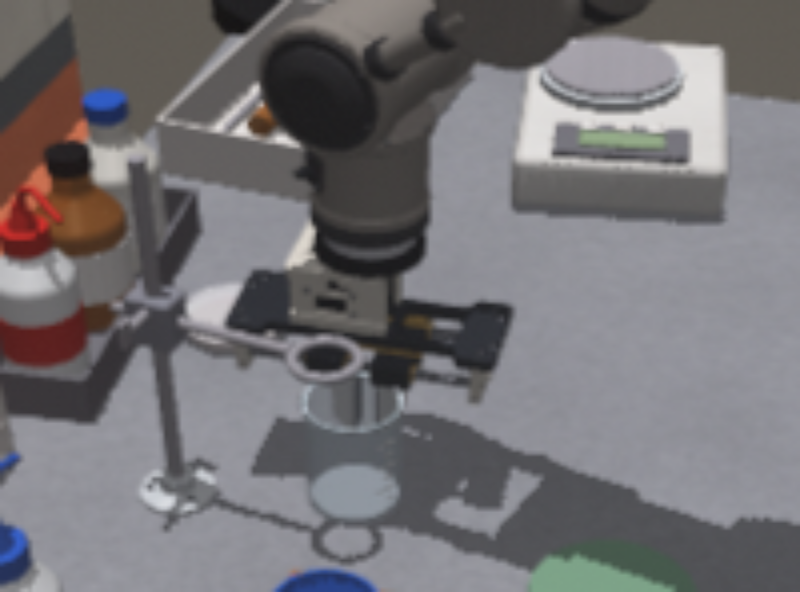

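View pics/wrist10.png

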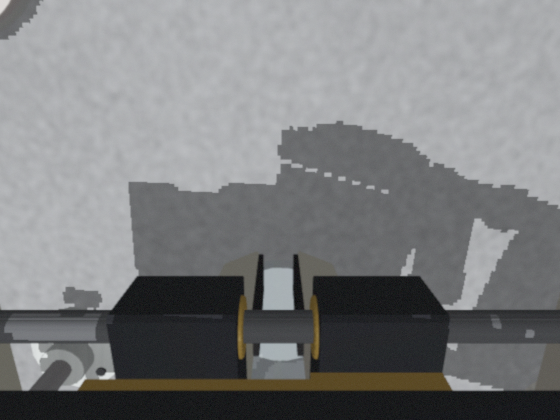

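```bash
python3 - <<'E'
from h import *
s=load('side10')
print(atz(s,180+355/4-.4,80+493/3.7-.4,.003), atz(s,180+353/4-.4,80+402/3.7-.4,.095))
E
python3 -m creep '[0.15,0,0.008,0,0, 0.15,0,0.008,0,0, 0.15,0,0.006,0,0, 0.15,0,0,0,0]'
```

```text
[ 0.58630746 -0.02480765  0.003     ] [ 0.58587217 -0.02462522  0.095     ]
time: 12.65
tool_pos: [0.5896, -0.047, 0.061]
tool_rot: [-3.119, -0.007, -1.53]
contact_force: [-0.1, -0.9, -0.3]
opening: 0.014
```

```bash
python3 -m creep '[0.15,0,0.003,0,0, 0.15,0,0,0,0]';python3 -m creep '[0.15,0,0.003,0,0, 0.15,0,0,0,0]'
python3 - <<'E'
from h import *
c=snap('side','side11')
im=c['image'][80:240,180:380,::-1]; cv2.imwrite('pics/s11.png',cv2.resize(im,None,fx=4,fy=3.7))
E
```

```text
time: 12.9
tool_pos: [0.5897, -0.0439, 0.0611]
tool_rot: [-3.119, -0.007, -1.53]
contact_force: [-0.2, 0.2, 0.1]
opening: 0.014
time: 13.15
tool_pos: [0.5898, -0.041, 0.0611]
tool_rot: [-3.119, -0.007, -1.53]
contact_force: [0.8, 0.2, -0.3]
opening: 0.0136
```

View pics/s11.png

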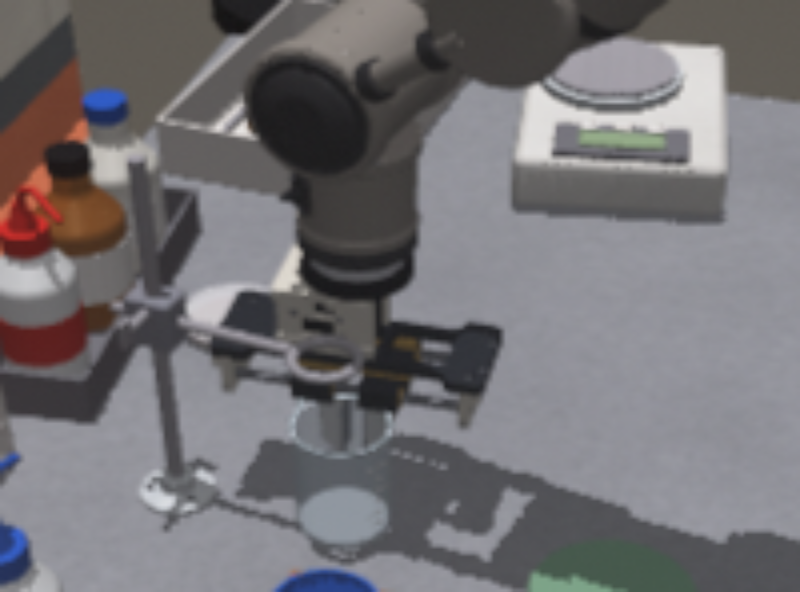

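```bash
python3 - <<'E'
from h import *
s=load('side11')
print(atz(s,180+344/4-.4,80+516/3.7-.4,.003), atz(s,180+342/4-.4,80+425/3.7-.4,.095),atz(s,180+325/4-.4,80+359/3.7-.4,.17))
E
python3 -m creep '[0.15,0,0.003,0,0, 0.15,0,0,0,0]'; python3 -m creep '[0.15,0,0.002,0,0, 0.15,0,0,0,0]'
```

```text
[0.58616784 0.00272445 0.003     ] [0.58522992 0.00314265 0.095     ] [0.58857302 0.02325688 0.17      ]
time: 13.45
tool_pos: [0.5898, -0.038, 0.0611]
tool_rot: [-3.119, -0.007, -1.531]
contact_force: [-0.5, -0.8, -0.9]
opening: 0.0138
time: 13.7
tool_pos: [0.5898, -0.0359, 0.0612]
tool_rot: [-3.119, -0.007, -1.53]
contact_force: [-0.2, 0.0, -1.2]
opening: 0.0137
```

```bash
for i in 1 2 ; do python3 -m creep '[0.15,0,0.002,0,0, 0.15,0,0,0,0]' | sed -n '2p;4p'; done
python3 - <<'E'
from h import *
c=snap('side','side12')
im=c['image'][80:240,180:380,::-1]; cv2.imwrite('pics/s12.png',cv2.resize(im,None,fx=4,fy=3.7))
E
```

```text
tool_pos: [0.5899, -0.0338, 0.0612]
contact_force: [0.4, -0.7, 0.1]
tool_pos: [0.5898, -0.0316, 0.0612]
contact_force: [0.2, -0.3, 0.3]
```

View pics/s12.png

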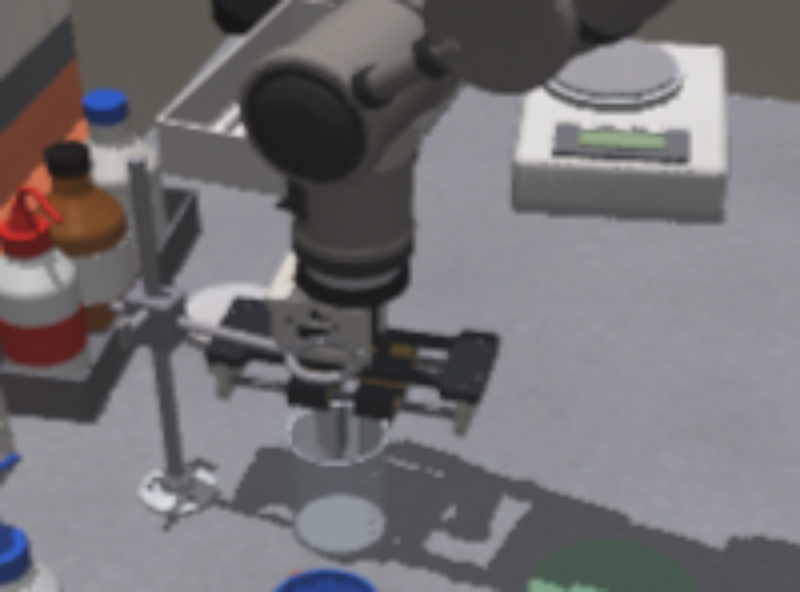

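```bash
python3 -m creep '[0.15,0,-0.02,0,0, 0.15,0,-0.03,0,0, 0.15,-0.01,-0.04,0.01,0, 0.3,-0.01,-0.02,0.05,0.1, 0.5,-0.01,0,0.06,0.17, 0.7,-0.01,0,0.06,0.17, 1,-0.01,0,0.06,0.17, 1,-0.01,0,0.03,0.17, 1,0,0,0,0.17]'
python3 - <<'E'
from h import *
c=snap('side','side13');c=snap('top','top13')
im=load('side13')['image'][80:240,180:380,::-1]; cv2.imwrite('pics/s13.png',cv2.resize(im,None,fx=4,fy=3.7))
im=c['image'][110:230,210:380,::-1]; cv2.imwrite('pics/t13.png',cv2.resize(im,None,fx=4.7,fy=4.7))
E
```

```text
time: 15.38
tool_pos: [0.5236, -0.1553, 0.3395]
tool_rot: [-3.127, -0.014, -0.556]
contact_force: [0.2, -0.7, 0.3]
opening: 0.0692
```

View pics/s13.png

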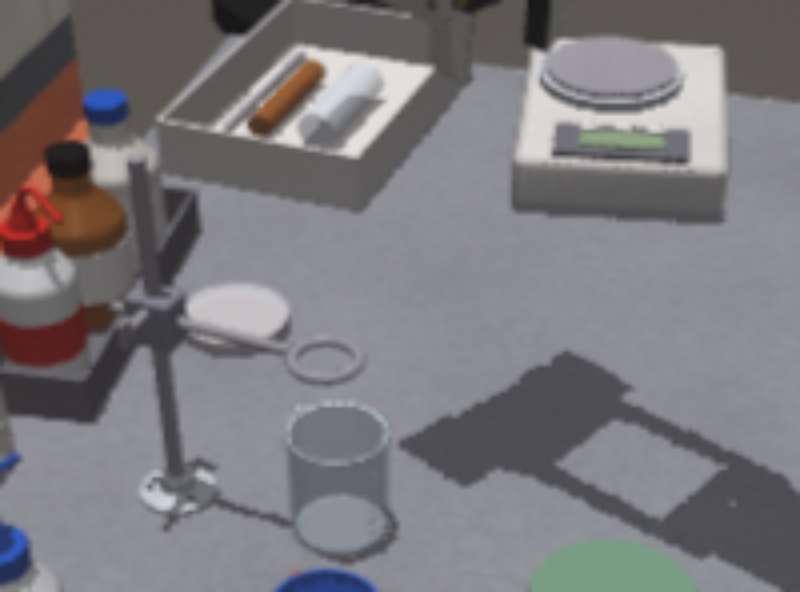

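View pics/t13.png

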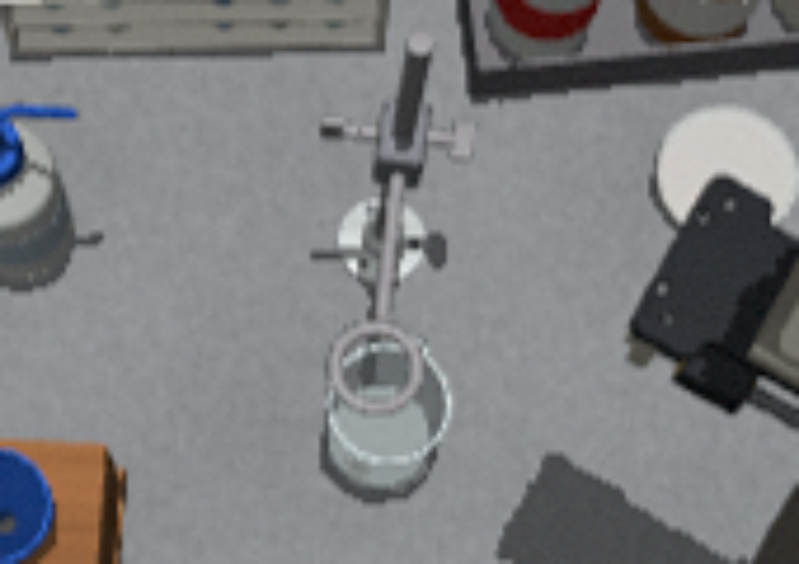

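Run:
```python
from h import *
s=load('side13');t=load('top13')
S=lambda x,y,z: atz(s,180+x/4-.4,80+y/3.7-.4,z).round(4)
T=lambda x,y,z: atz(t,210+x/4.7-.4,110+y/4.7-.4,z).round(4)
print('rim',S(338,432,.095),T(390,403,.095));print('bot',S(342,524,.003),T(383,438,.003));print('ring',S(325,359,.17),T(376,367,.17))
```

```text
rim [0.5855 0.0115 0.095 ] [0.5871 0.0131 0.095 ]
bot [0.5849 0.0117 0.003 ] [0.5861 0.0113 0.003 ]
ring [0.5886 0.0233 0.17  ] [0.5896 0.0253 0.17  ]
```

```bash
python3 -m creep '[1,0.001,0.04,0,0.175, 1,0.001,0.04,0,0.175, 1,0.001,0.04,0,0.175, 1,0.001,0.04,0,0.175, 1,0.001,0.04,0,0.175, 1,0.001,0.04,0,0.175, 1,0,0.04,0,0.175, 1,0,0.04,0,0.175, 1,0,0.04,0,0.175, 1,0,0.04,0,0.175, 1,0,0.04,-0.02,0.175, 1,0,0.03,-0.02,0.175]'; python3 -m creep '[1,0,0,0,0, 1,0,0,0,0]'
python3 - <<'E'
from h import *
c=snap('wrist','wrist14'); print(proj(c,(0.531,.330,.146)), telemetry.observe()['tool_pos'])
E
```

```text
time: 16.98
tool_pos: [0.5289, 0.3195, 0.2861]
tool_rot: [-3.123, 0.006, 1.544]
contact_force: [0.1, 0.1, -0.3]
opening: 0.0921
time: 17.23
tool_pos: [0.5283, 0.3197, 0.2827]
tool_rot: [-3.117, 0.009, 1.539]
contact_force: [0.4, -1.0, 0.3]
opening: 0.0922
[286.39531335 189.30443609] [0.52821032 0.31956871 0.28256824]
```

View pics/wrist14.png

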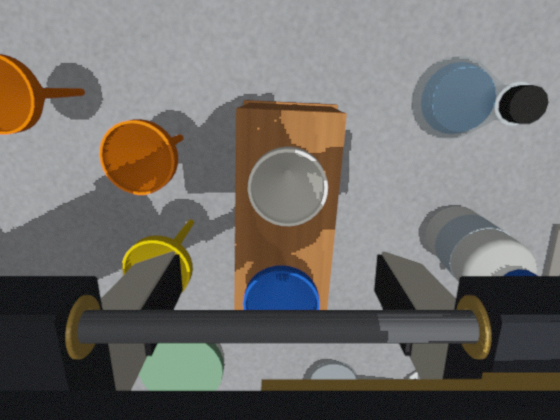

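Run:
```python
from h import *
c=load('wrist14'); print(atz(c,288,186,.146),atz(c,281.5,302,.148)); print('or',atz(c,140,157,.125),atz(c,157,268,.125), atz(c,178,157,.125))
print(tri([ray(load('top0'),160,265),ray(load('side0'),295,307)]))
print(tri([ray(load('top0'),201,264),ray(load('side0'),306,272)]))
```

```text
[0.5322667  0.33253741 0.146     ] [0.52456776 0.23394785 0.148     ]
or [0.4148948  0.35378922 0.125     ] [0.41531978 0.25539218 0.125     ] [0.44537085 0.35295575 0.125     ]
[0.41201871 0.35414122 0.11759091]
[0.41228004 0.25289379 0.11113738]
```

```bash
python3 -m creep '[1,0.004,0.012,-0.02,0.02, 1,0,0,-0.03,0, 1,0,0,-0.03,0, 1,0,0,-0.02,0, 1,0,0,-0.01,0, 1,0,0,0,0]'
```

```text
time: 18.02
tool_pos: [0.5341, 0.3298, 0.1668]
tool_rot: [-3.119, 0.008, 1.551]
contact_force: [0.2, -0.0, -0.0]
opening: 0.0918
```

```bash
python3 -m creep '[1,-0.002,0.002,-0.01,0, 1,0,0,-0.007,0, 1,0,0,0,0]'
python3 - <<'E'
from h import *
c=snap('wrist','wrist15'); print(proj(c,(0.532,.332,.146)), telemetry.observe()['tool_pos'])
c=snap('side','side15')
im=c['image'][210:340,180:340,::-1]; cv2.imwrite('pics/s15.png',cv2.resize(im,None,fx=5,fy=4.6))
E
```

```text
time: 18.4
tool_pos: [0.5328, 0.3324, 0.1503]
tool_rot: [-3.121, 0.006, 1.55]
contact_force: [0.2, -0.4, 0.2]
opening: 0.0918
[277.5916474 297.214906 ] [0.53297099 0.33241643 0.15060631]
```

View pics/wrist15.png

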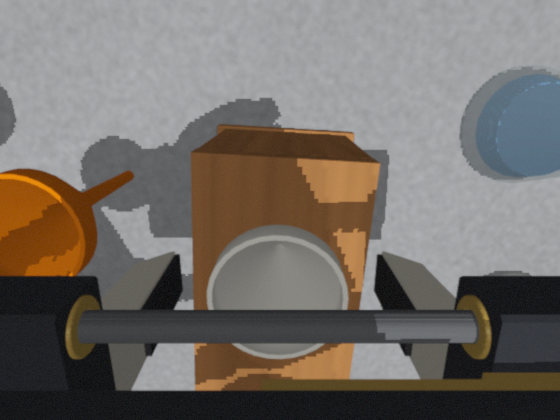

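View pics/s15.png

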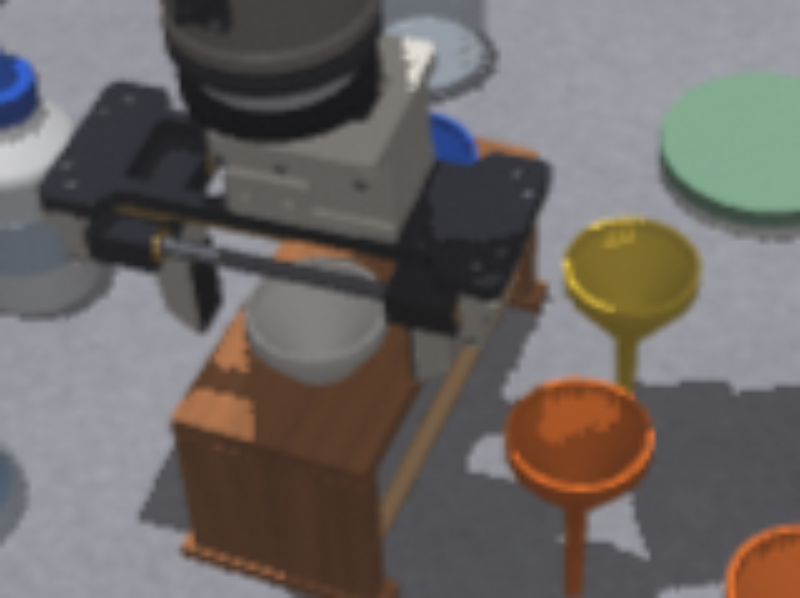

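```bash
python3 -m creep '[0.5,0,0,0,0, 0.5,0,0,0,0, 0.5,0,0,0,0, 0.5,0,0,0,0, 0.5,0,0,0,0]' 15; python3 -m creep '[0.5,0,0,0.02,0, 0.5,0,0,0.03,0, 0.5,0,0,0.04,0, 0.5,0,0,0.04,0, 0.5,0,0,0.04,0, 0.5,0,0,0.03,0, 0.5,0,0,0,0]'
python3 - <<'E'
from h import *
c=snap('wrist','wrist16'); c=snap('side','side16')
E
```

```text
time: 19.12
tool_pos: [0.5331, 0.3327, 0.1519]
tool_rot: [-3.123, 0.005, 1.55]
contact_force: [-0.2, 0.2, 0.4]
opening: 0.0605
time: 20.0
tool_pos: [0.5324, 0.3316, 0.3564]
tool_rot: [-3.122, 0.007, 1.55]
contact_force: [0.2, -0.6, -0.8]
opening: 0.0605
```

View pics/wrist16.png

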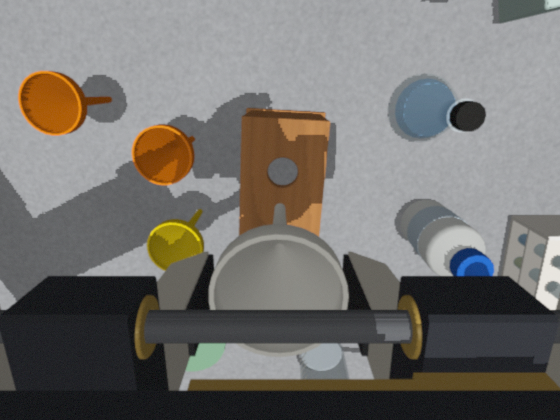

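View pics/side16.png

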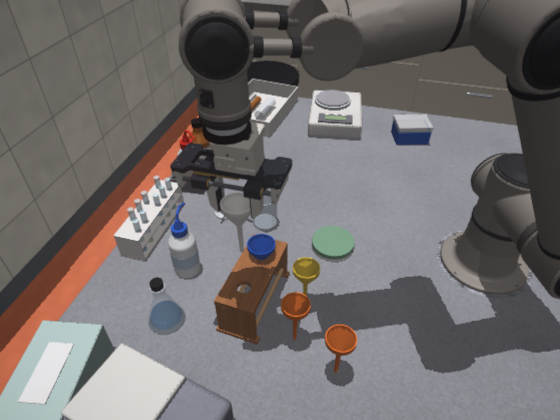

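```bash
python3 -m creep '[0.5,0.005,-0.02,0,0, 0.5,0.006,-0.035,0,0, 0.5,0.006,-0.035,0,0, 0.5,0.006,-0.035,0,0, 0.5,0.006,-0.035,0,0, 0.5,0.006,-0.035,0,0, 0.5,0.006,-0.035,0,0, 0.5,0.006,-0.035,-0.01,0, 0.5,0.006,-0.025,-0.01,0, 0.5,0.002,-0.01,-0.005,0, 0.5,0,0,0,0, 0.5,0,0,0,0]'
```

```text
time: 21.6
tool_pos: [0.5826, 0.0089, 0.3108]
tool_rot: [-3.089, 0.018, 1.544]
contact_force: [0.1, 0.3, -1.4]
opening: 0.0603
```

```bash
python3 -m creep '[0.5,0,0,0.015,0, 0.5,0.006,0.01,0,0, 0.5,0,0.006,0,0, 0.5,0,0,0,0]'
python3 - <<'E'
from h import *
c=snap('top','top17'); c=snap('side','side17')
cv2.imwrite('pics/s17.png',cv2.resize(c['image'][60:240,180:380,::-1],None,fx=4,fy=3.3))
cv2.imwrite('pics/t17.png',cv2.resize(load('top17')['image'][110:230,210:380,::-1],None,fx=4.7,fy=4.7))
snap('wrist','wrist17')
E
```

```text
time: 22.1
tool_pos: [0.5892, 0.0289, 0.3285]
tool_rot: [-3.092, 0.017, 1.548]
contact_force: [0.4, -0.2, 0.1]
opening: 0.0604
```

View pics/s17.png

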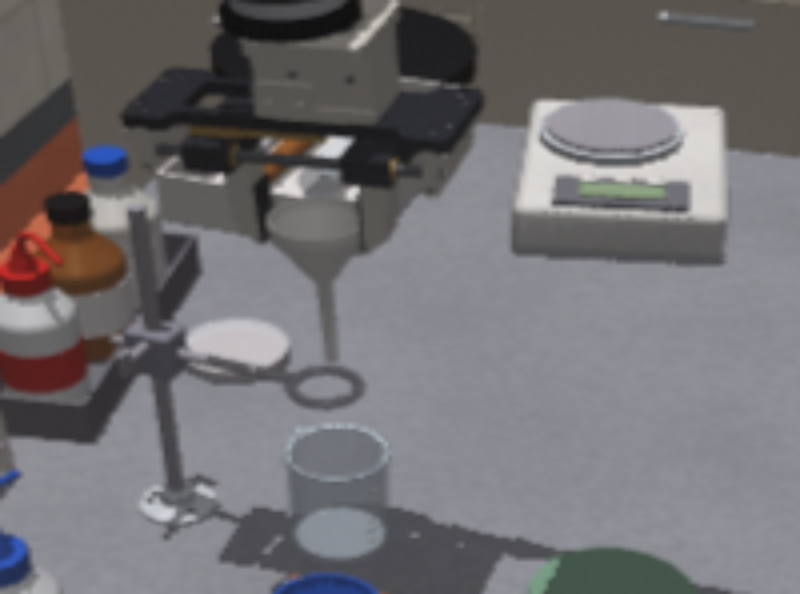

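View pics/wrist17.png

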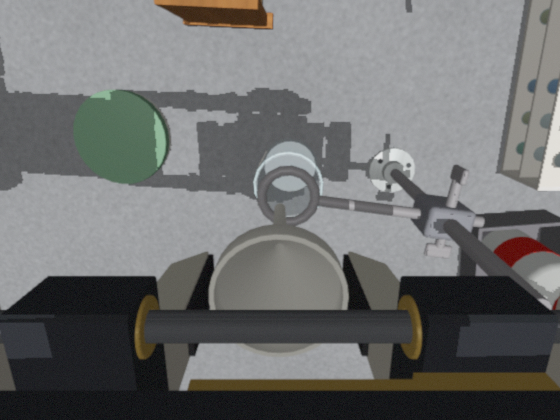

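View pics/t17.png

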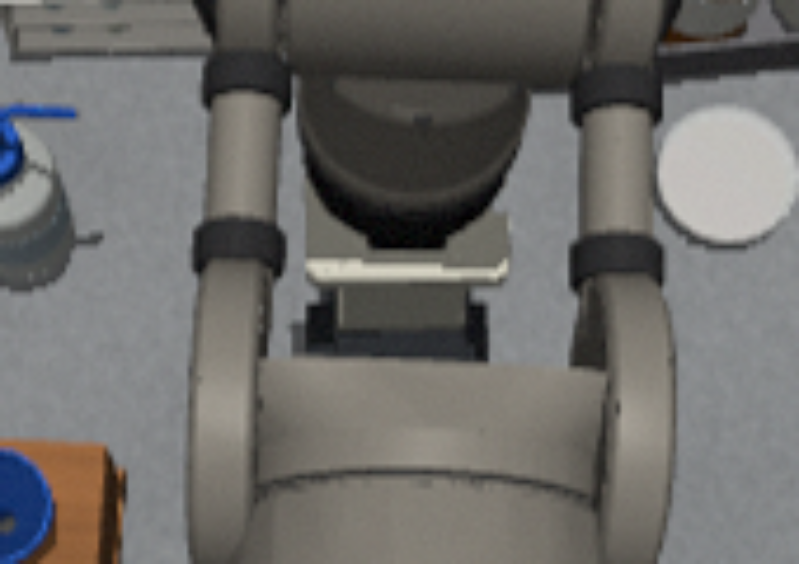

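Run:
```python
from h import *
s=load('side17');w=load('wrist17')
st=(262.6,168.7)
print('tip',tri([ray(s,*st),ray(w,280,208)]),atz(s,*st,.197))
print('tipw',atz(w,280,208,.197))
print('ring',atz(w,289.5,194.5,.17),atz(s,180+325/4-.4,60+386/3.3-.4,.17))
lip=(180+313/4-.4,60+222/3.3-.4); print('lip',atz(s,*lip,.322),atz(w,279,290,.322))
```

```text
tip [0.58306894 0.02435986 0.19697965] [0.58278465 0.02413994 0.197     ]
tipw [0.58337922 0.0245471  0.197     ]
ring [0.58998322 0.02694788 0.17      ] [0.58864657 0.02302557 0.17      ]
lip [0.58820035 0.03221134 0.322     ] [0.58867876 0.03015899 0.322     ]
```

```bash
python3 -m creep '[0.5,0.002,-0.005,0,0, 0.5,0,0,-0.01,0, 0.5,0,0,-0.015,0, 0.5,0,0,-0.015,0, 0.5,0,0,-0.015,0, 0.5,0,0,-0.015,0, 0.5,0,0,-0.01,0, 0.5,0,0,0,0]'
python3 - <<'E'
from h import *
c=snap('side','side18')
cv2.imwrite('pics/s18.png',cv2.resize(c['image'][60:240,180:380,::-1],None,fx=4,fy=3.3))
snap('wrist','wrist18')
E
```

```text
time: 23.25
tool_pos: [0.5901, 0.0208, 0.2413]
tool_rot: [-3.088, 0.017, 1.544]
contact_force: [0.2, 0.3, -1.0]
opening: 0.0604
```

View pics/s18.png

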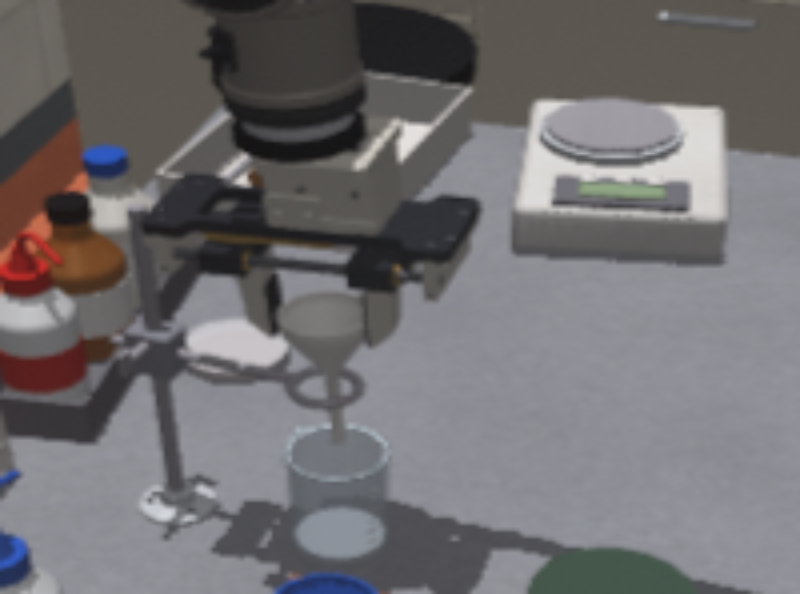

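View pics/wrist18.png

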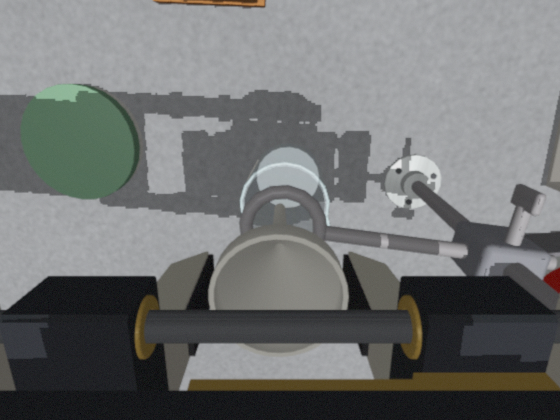

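```bash
python3 -m creep '[0.5,0.001,0.004,-0.006,0, 0.5,0,0,-0.006,0, 0.5,0,0,-0.006,0, 0.5,0,0,-0.004,0, 0.5,0,0,0,0]'; python3 -m creep '[0.5,0,0,-0.003,0, 0.5,0,0,0,0]'
```

```text
time: 23.98
tool_pos: [0.5921, 0.0252, 0.22]
tool_rot: [-3.092, 0.017, 1.545]
contact_force: [0.5, 0.1, -0.9]
opening: 0.0602
time: 24.22
tool_pos: [0.5922, 0.0251, 0.217]
tool_rot: [-3.092, 0.018, 1.544]
contact_force: [-0.4, -0.0, 0.1]
opening: 0.0605
```

```bash
for i in 1 2 3; do python3 -m creep '[0.5,-0.0005,0,-0.002,0, 0.5,0,0,0,0]' | sed -n '2p;4p'; done
python3 - <<'E'
from h import *
c=snap('side','side19')
cv2.imwrite('pics/s19.png',cv2.resize(c['image'][60:240,180:380,::-1],None,fx=4,fy=3.3))
snap('wrist','wrist19')
E
```

```text
tool_pos: [0.5918, 0.0254, 0.2153]
contact_force: [-0.7, 0.9, 0.1]
tool_pos: [0.5915, 0.026, 0.2139]
contact_force: [0.1, 0.8, -0.1]
tool_pos: [0.5912, 0.0266, 0.2127]
contact_force: [-0.6, 0.6, 1.0]
```

View pics/s19.png

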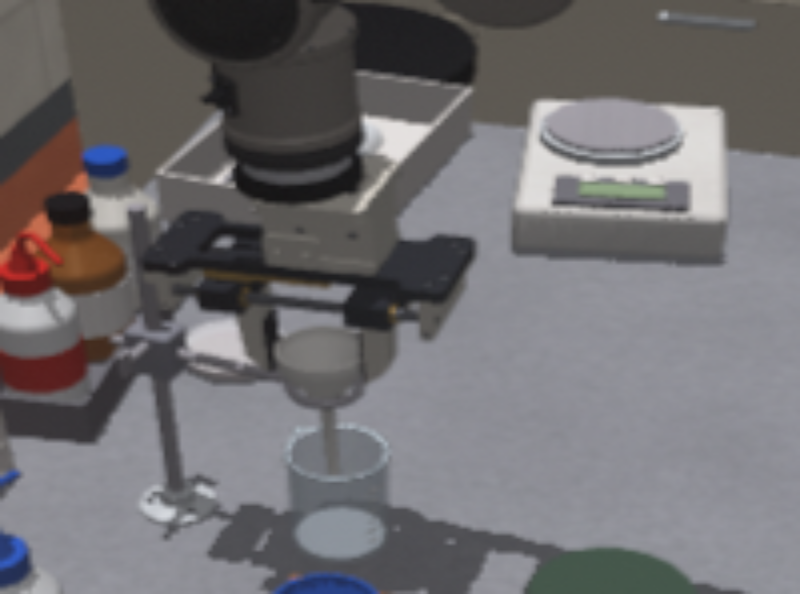

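View pics/wrist19.png

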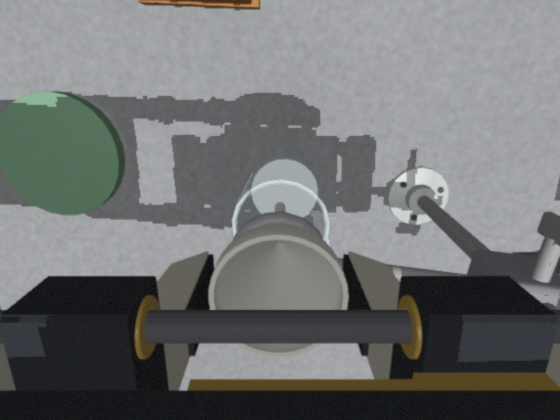

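```bash
python3 -m creep '[0.5,0,0,-0.0015,0, 0.5,0,0,0,0, 0.7,0,0,0,0, 0.85,0,0,0,0, 1,0,0,0,0, 1,0,0,0,0, 1,0,0,0,0]'
python3 - <<'E'
from h import *
c=snap('side','side20')
cv2.imwrite('pics/s20.png',cv2.resize(c['image'][60:240,180:380,::-1],None,fx=4,fy=3.3))
snap('wrist','wrist20')
E
```

```text
time: 25.95
tool_pos: [0.5912, 0.0258, 0.2108]
tool_rot: [-3.095, 0.016, 1.544]
contact_force: [-0.2, 0.2, -0.2]
opening: 0.0917
```

View pics/s20.png

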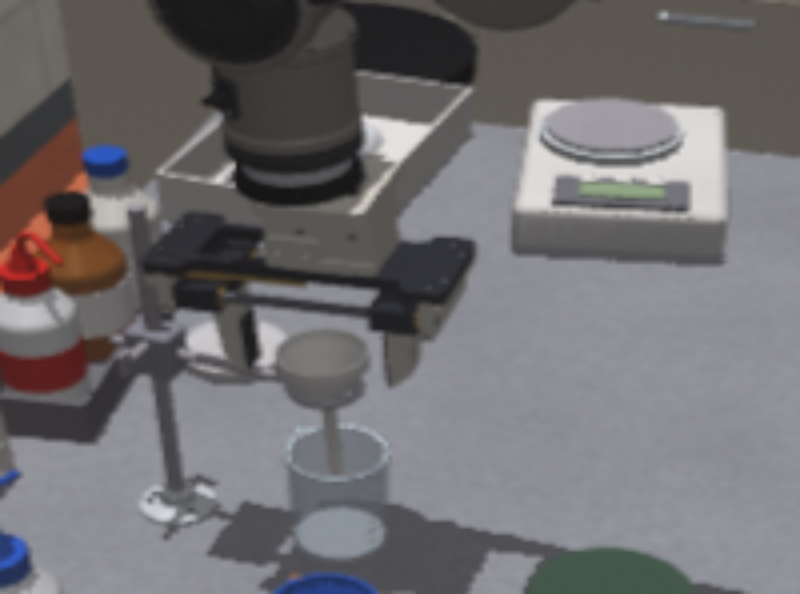

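View pics/wrist20.png

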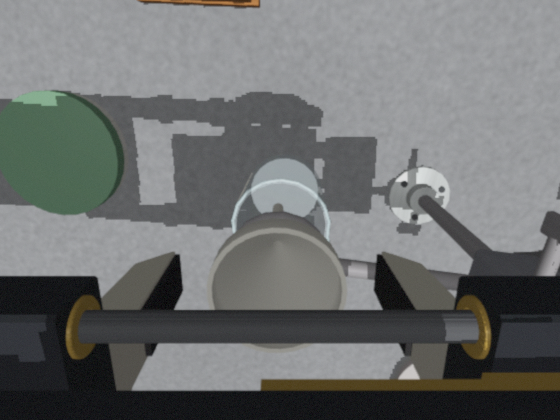

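Released and seated, clear of the pads on both sides. Raise straight up and move away, then check.

```bash
python3 -m creep '[1,0,0,0.015,0, 1,0,0,0.03,0, 1,0,0,0.05,0, 1,0,0,0.05,0, 1,-0.02,-0.04,0.03,0, 1,-0.03,-0.05,0,0, 1,-0.03,-0.05,0,0, 1,-0.03,-0.05,0,0, 1,-0.03,-0.04,0,0, 1,0,0,0,0, 1,0,0,0,0]'
python3 - <<'E'
from h import *
c=snap('top','top21'); c=snap('side','side21')
cv2.imwrite('pics/s21.png',cv2.resize(c['image'][80:240,180:380,::-1],None,fx=4,fy=3.7))
cv2.imwrite('pics/t21.png',cv2.resize(load('top21')['image'][110:230,210:380,::-1],None,fx=4.7,fy=4.7))
E
```

```text
time: 27.42
tool_pos: [0.445, -0.209, 0.4034]
tool_rot: [-3.109, 0.023, 1.546]
contact_force: [0.4, -0.1, -0.4]
opening: 0.0916
```

View pics/s21.png

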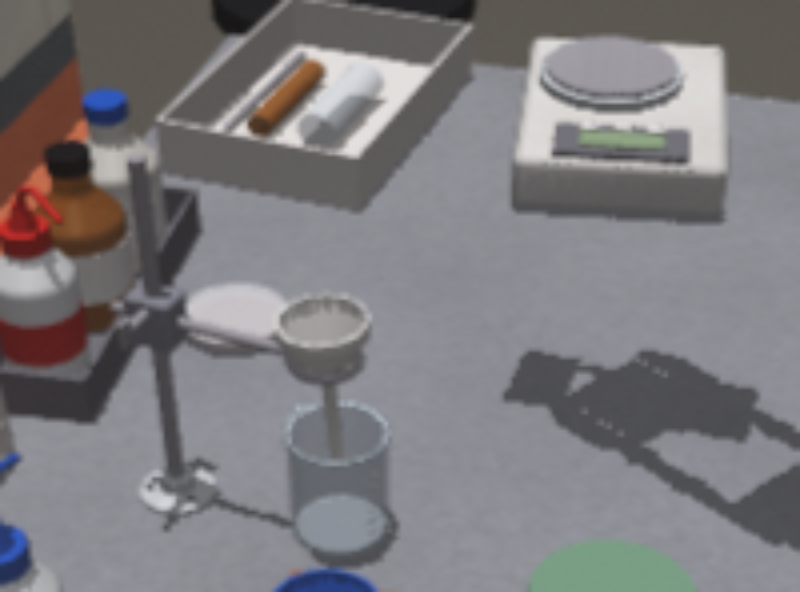

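View pics/t21.png

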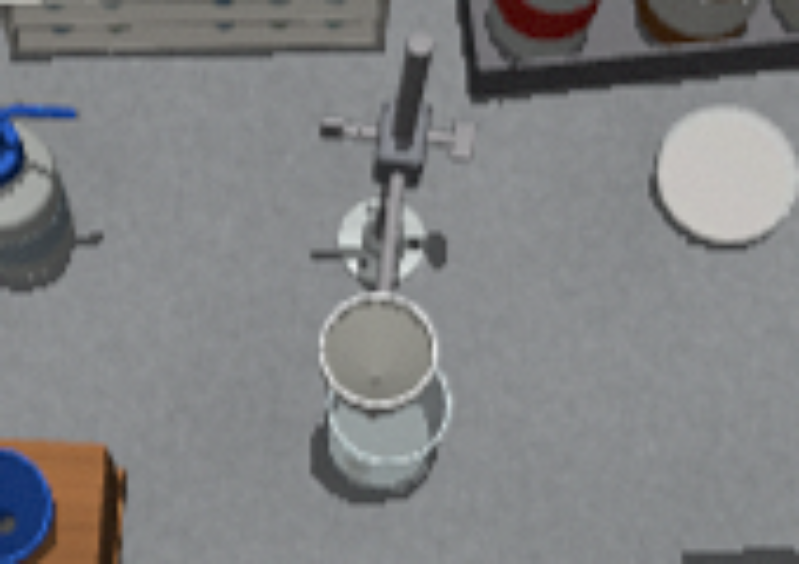

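View pics/top21.png

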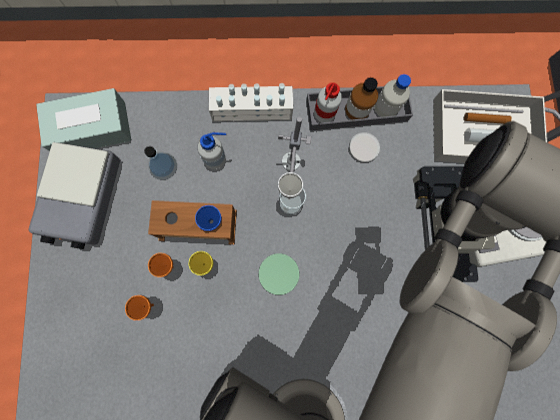

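Run:
```python
from h import *
s=load('side21');t=load('top21')
S=lambda x,y:(180+x/4-.4,80+y/3.7-.4)
T=lambda x,y:(210+x/4.7-.4,110+y/4.7-.4)
print('lip',tri([ray(s,*S(323,324)),ray(t,*T(379,351))]),atz(s,*S(323,324),.204),atz(t,*T(379,351),.204))
print('tip',atz(s,*S(336,457),.079))
print('apex',atz(t,*T(376,381),.149), 'exp tip px', proj(s,(0.589,.0245,.079)), S(336,457))
print('bk',atz(s,*S(338,432),.095),atz(t,*T(390,403),.095))
```

```text
lip [0.58905793 0.02552036 0.20180182] [0.58713391 0.02851582 0.204     ] [0.58939116 0.02578925 0.204     ]
tip [0.58434571 0.02104696 0.079     ]
apex [0.58705926 0.02418004 0.149     ] exp tip px [261.58229234 203.61168718] (263.6, 203.11351351351348)
bk [0.58546387 0.0115319  0.095     ] [0.58708201 0.01305574 0.095     ]
```

```bash
python3 -c "
from h import *
print(workorder.hand_in())"
```

```text
the job is handed in; nothing more can be done
None
```

I slid the beaker under the ring, lowered the white funnel stem first through the ring into it, and handed the job in after about 27 s on the robot's clock. No verdict was reported.

**Beaker:** I gripped it and slid it most of the way, turning its spout aside, then pushed it the last 6 cm with the fingers nearly shut. On the first slide it tilted in the grip, by my estimate about 6 degrees, well under the 20-degree limit. It stood upright again on release, and a lower, firmer grip stopped the tilting. It stands upright with its axis about 13 mm from the ring's (limit 26 mm).

**Funnel:** I held it by the lip until it was within about 2 mm of seated, then let go. Last checks after moving the arm away:

| Check | Measured | Limit |
|---|---|---|
| Mouth off the ring's axis | 1–5 mm (the two cameras disagree) | 10 mm |
| Stem end off the ring's axis | about 5 mm | 15 mm |
| Tilt | about 3–4 degrees | 8 degrees |
| Lip top height | about 202 mm (calibration good to 2 mm) | 204 mm when fully seated |

The stem end is inside the beaker. The tilt appeared while the arm was carrying the funnel, and I did not correct it.

**Everything else:** nothing else looked moved in the final top picture, and the arm touches nothing.

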